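Put the tea and baking things back in their fitted stands

ROBOT

A 7-joint arm with a two-finger parallel gripper is mounted at the origin on a cart in front of the work surface, level with it; the furniture and walls round the work are solid. World frame = base frame: x ahead of the robot, y to its left, z up, the work surface at z = 0. Lengths are in m, angles in rad, forces in N, time in s.
With the tool pointing down it reaches from about 0.4 to 0.875 m from the base axis. Payload 4.4 kg.
Tool frame: the origin (TCP) lies on the centre line of the jaws, within the pads' length; the fingertips stand 25 mm ahead of it and the grasp point (between the pads) lies 6 mm ahead of it; z points along the fingers, y is the line along which they close (so a half turn about z gives the same grasp; the last joint's range is limited). The gripper opens to 85 mm and grips with 20 to 120 N. Pads are 22 mm wide; open, the fingers measure 114 mm over their backs; the gripper's body (76 mm by 85 mm) begins 54 mm behind the grasp point. The pads swing forward as they close: fully open they stand 13 mm farther back than shut.
Start: joints at [-1.294, 0.628, 0.038, 1.517, -0.027, 0.996, -0.02], TCP at [0.218, 0.612, 0.256] pointing down, gripper open.
Joint ranges: [-3.06, 3.06], [-0.37, 2.12], [-1.25, 1.32], [0.18, 2.47], [-1.1, 4.24], [0.23, 1.98], [-2.94, 2.94]. Speed limits (rad/s): [2.57, 2.57, 3.14, 3.14, 3.14, 3.14, 3.14].

INTERFACE

Orientations are given as [roll, pitch, yaw] about the fixed x, y, z axes, in that order (R = Rz(yaw) Ry(pitch) Rx(roll)).
In Python, from station import get_obs, capture, finish_job gives the robot as it stands. The module is installed in compiled form; this text tells all that it offers.
- The arm moves only by the shell command python3 -m jog 'ROWS' [FORCE]. ROWS is JSON, a list that holds one entry, the list of rows, each a list of 5 numbers: the opening, from -1 (shut) to 1 (fully open), then the shift along the world's x, y, z normalised to -1 to 1, where 1 is 20 mm, then the turn about the world's z normalised to -1 to 1, where 1 is 0.08 rad. In form: [[[gripper, tx, ty, tz, turn], ...]]. A call has 1 to 12 rows; each row shifts and turns the commanded pose from where the row before left it; what a row does not reach is not made up. A row lasts 1/8 s, in which the tool goes at most 62.5 mm and 10.7 degrees, less where a joint would pass 70% of its speed; a pose out of reach is approached as far as the arm can. A call with a number of a shift or a turn outside -1 to 1 is refused whole. A call with a gripper value outside its range is refused whole. The fingers move at their own pace and stop on an object; FORCE is the grip in N (left out, the last holds). Time passes only in rows, so rows that do not move let the fingers close. It gives the time, the measured TCP pose, the force, the opening and the grip force at its end, in the units of the state.
- get_obs(): the state, without advancing time (a new reading comes with each control period).
- capture(name): name is "scene" or "top" or "wrist"; returns a dict with "img" (480x640x3 uint8, red, green, blue), "range_z" (480x640 float32, m along the optical axis (not along the pixel's ray), 0 where there is no reading), "vfov" (degrees; the focal length in pixels is half the picture's height over the tangent of half this angle, whatever the lens; pixels are square), "cx", "cy" (the principal point, pixels), "R" (3x3) and "t" (3): a world point X has camera coordinates R X + t. Camera axes: x right, y down, z forward; pixel columns grow to the right and rows downward; lengths in m; the calibration is good to about 2 mm. A picture is of the moment at which its call begins.
- finish_job(): hands the job in; it is judged then, once.
The state is a dict: "clock": time; "qpos": joint angles; "dq": joint speeds; "effort": joint torques, N m; "tcp_pos": TCP position; "tcp_rot": TCP orientation; "wrist_force": force on the tool from outside, world axes, zero at the start; "moment": the same for the moment, N m; "width": opening from 0.0 (shut) to 1.0 (fully open); "grip_force": force on a finger pad.
Only numpy, scipy, OpenCV 4.12 (cv2) and the standard library are available. Lean on these libraries where they do the work, as an engineer would, in place of code of your own. Each camera call takes 0.05 s, during which the arm holds its last target. There are 200 camera calls.

TASK

The worktop has been wiped and its four wooden stands are empty: put each thing back upright in the stand made for it, standing flat on the floor of the recess - the little dropper bottle in the smallest round stand, the white salt pot in the middle-sized round one, the glass jar in the largest round one, and the metal tea tin in the oblong one, its long side along the stand's long side. Set each one down rather than dropping it, knock none over, and do not push the white bowl or the red pot about.

Things in the scene. Friction and masses are not known exactly. Their poses are not given: they have to be found in the camera images.
- dropper_bottle: Small brown dropper bottle with a black teat, slimmest of the four things to move, 34 mm across, 102 mm tall, upright. Body 32 to 34 mm across up to 60 mm, collar 24 mm at 62 to 77 mm, teat 13 mm above. Grip the body about 50 mm above its base. About 70 g. Origin: centre of its underside; z up; yaw means nothing.
- salt_pot: White stoneware salt pot with a cork stopper, 48 mm across, 76 mm tall, upright: straight sides to 52 mm, then a shoulder, and the stopper, 25 mm across, from 62 to 76 mm. Grip the straight sides about 42 mm above the base. About 150 g. Origin: centre of its underside; z up; yaw means nothing.
- glass_jar: Clear glass storage jar with a flat wooden lid, largest of the four things to move, 109 mm tall, upright: glass 57 mm across up to 96 mm, lid 61 mm across from 97 to 109 mm (it stays on). Grip the glass about 78 mm above the base. About 240 g. Origin: centre of its underside; z up; yaw means nothing.
- tea_tin: Oblong bare-metal tea tin with a slip lid, 43 x 63 mm (lid 45 x 65 mm, from 62 mm up), 86 mm tall, upright. Grip it across its narrow width (x) about 64 mm above the base. About 220 g. Origin: centre of its underside; x across its narrow width, y along its long side, z up. Starts turned up to 0.6 rad either way.
- stand_small: Fixed. Dark hardwood stand, a shallow round dish: outside diameter 58 mm, height 14 mm, wall 6 mm, round recess 46 mm across and 9 mm deep, its floor 5 mm above the worktop. Place of the dropper bottle. Origin: centre of its underside, on the worktop; z up; yaw means nothing.
- stand_medium: Fixed. Dark hardwood stand, a shallow round dish: outside diameter 70 mm, height 14 mm, wall 6 mm, round recess 58 mm across and 9 mm deep, its floor 5 mm above the worktop. Place of the salt pot. Origin: centre of its underside, on the worktop; z up; yaw means nothing.
- stand_large: Fixed. Dark hardwood stand, a shallow round dish: outside diameter 84 mm, height 14 mm, wall 6 mm, round recess 72 mm across and 9 mm deep, its floor 5 mm above the worktop. Place of the glass jar. Origin: centre of its underside, on the worktop; z up; yaw means nothing.
- stand_oblong: Fixed. Dark hardwood stand, a shallow oblong tray: outside 68 mm along its x, 88 mm along its y, height 14 mm, wall 5 mm, recess 58 x 78 mm and 9 mm deep, its floor 5 mm above the worktop. Place of the tea tin, long side along this long side (y along y, either way round). Origin: centre of its underside, on the worktop; z up. Starts turned up to 0.6 rad.
- bowl: Bystander, not to be moved: white bowl, 115 mm across, 56 mm high, at the left end of the work. Origin: centre of its underside; z up; yaw means nothing.
- red_pot: Bystander, not to be moved: small round red-and-white pot, 58 mm across, 50 mm high, at the right end of the work. Origin: centre of its underside; z up; yaw means nothing.

How it is judged:
By the outcome, as a careful person would: the job done as asked, in the order asked, and still so for the second after the job is handed in, with the robot touching nothing.
It also fails if it takes over 109 s, if anything falls off the work surface, if the arm or the gripper's body presses on something with over 40 N, if the wrist force passes 120 N, or if a joint passes its speed limit or range.

## Working session

There is one attempt and no reset: what is moved stays moved. The work goes in short steps, Python scripts to look and compute and a shell command to move; the robot and the scene stay as the last step left them, time stands still between calls to the robot, and variables do not carry over. Pictures are saved under pics/ and viewed, at most 14 in all, crops included, and the job is handed in when it is done.

```bash
mkdir -p pics
cat > h.py <<'E'
import numpy as np, cv2
from station import get_obs, capture
def cam(name,fn=None):
    c=capture(name); c['f']=240/np.tan(np.radians(c['vfov'])/2)
    if fn: cv2.imwrite('pics/'+fn,c['img'][:,:,::-1])
    return c
def cloud(c):
    v,u=np.mgrid[0:480,0:640]; z=c['range_z']
    P=np.stack([(u-c['cx'])/c['f']*z,(v-c['cy'])/c['f']*z,z],-1)
    return (P-c['t'])@c['R']   # R^T (P-t)
def proj(c,X):
    p=c['R']@np.array(X)+c['t']; return p[:2]/p[2]*c['f']+[c['cx'],c['cy']]
E
python3 - <<'E'
from h import *
for n in ('scene','top','wrist'):
    c=cam(n,n+'0.png'); print(n,c['vfov'],c['cx'],c['cy'],c['R'].round(3).tolist(),c['t'].round(3).tolist(),(c['range_z']>0).mean())
    np.savez(n+'0.npz',**c)
o=get_obs(); print(o)
E
```

```text
scene 48.89586246421863 318.7662220812703 245.48465845833977 [[0.813, -0.583, -0.011], [-0.246, -0.325, -0.913], [0.528, 0.745, -0.407]] [-0.403, 0.162, 0.883] 0.9961002604166667
top 43.459124120212955 319.14679787906385 242.60882727865697 [[-0.001, -1.0, 0.021], [-0.988, -0.002, -0.154], [0.154, -0.021, -0.988]] [-0.0, 0.532, 1.259] 0.9958984375
wrist 60.728551211943724 320.6351015489544 240.79084573506287 [[0.336, 0.942, -0.002], [0.909, -0.324, 0.264], [0.248, -0.09, -0.965]] [-0.649, -0.035, 0.38] 0.9959016927083333
{'clock': 0.15, 'qpos': array([-1.29380229,  0.62912727,  0.0384574 ,  1.51810578, -0.02700517,
        0.99628144, -0.02003619]), 'dq': array([ 0.00121082, -0.00329773,  0.00131742, -0.00395464,  0.00037525,
       -0.00016521, -0.00067859]), 'effort': array([ 1.21006862e-03, -5.63804054e+01,  1.22781336e+00, -1.93651092e+01,
        1.11460968e-02,  7.34371715e-03, -7.12453200e-06]), 'tcp_pos': array([0.21831007, 0.61180183, 0.25561502]), 'tcp_rot': array([-3.14018880e+00,  6.10787163e-06,  2.79875307e+00]), 'wrist_force': array([-0.54797031, -0.50314553, -0.4563832 ]), 'moment': array([-0.00989518, -0.04686906,  0.03372295]), 'grip_force': 0.0, 'width': 0.9995966332050844}
```

View pics/top0.png

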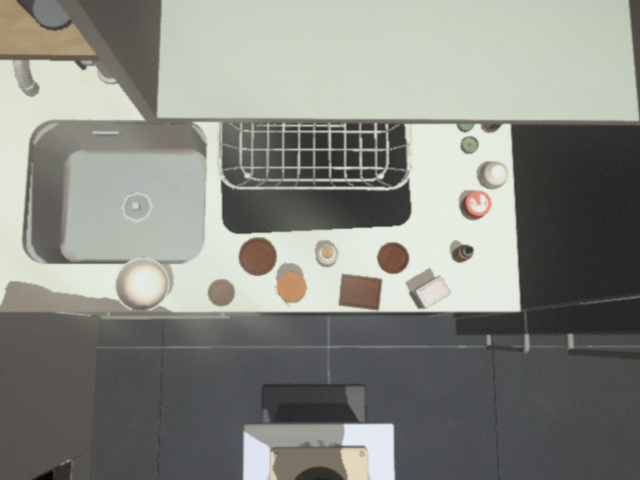

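View pics/scene0.png

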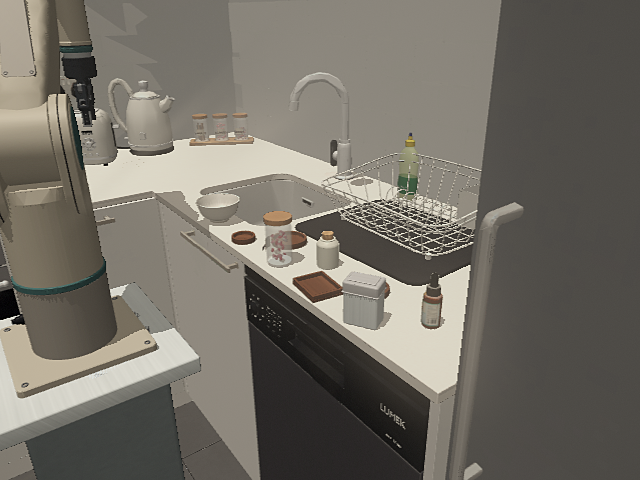

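The top view shows these pixels: small stand (222,292), large stand (258,256), medium stand (393,257), oblong stand (360,292). The things are at: jar (292,288), salt pot (327,254), dropper (464,252), tin (432,291), bowl (142,284), red pot (477,204). The scene view agrees: jar (278,240), pot (328,252), tin (364,300), dropper (432,303). Next I'll measure with both range images.

```bash
cat > m.py <<'E'
from h import *
def ld(n): 
    d=dict(np.load(n)); d={k:(v if v.ndim else float(v)) for k,v in d.items()}; return d
t=ld('top0.npz'); s=ld('scene0.npz'); T=cloud(t); S=cloud(s)
print('counter z near', np.median(T[285:300,240:260,2]), np.median(T[262:280,345:375,2]))
seeds=dict(small=(222,292),large=(258,256),medium=(393,257),oblong=(360,292),jar=(292,288),salt=(327,254),drop=(464,252),tin=(432,291),bowl=(142,284),red=(477,204))
PT=T[t['range_z']>0]; PS=S[s['range_z']>0]
for k,(u,v) in seeds.items():
    c=T[v,u]
    out=[]
    for P in (PT,PS):
        d=np.hypot(P[:,0]-c[0],P[:,1]-c[1])
        Q=P[(d<(.075 if k=='bowl' else .055))&(P[:,2]>.008)&(P[:,2]<.16)]
        hi=np.percentile(Q[:,2],98) if len(Q) else 0
        # connected to seed: top band
        B=Q[Q[:,2]>hi-.006]
        if len(B)>5:
            (x,y),(w,h),a=cv2.minAreaRect((B[:,:2]*1000).astype(np.float32))
            out.append((round(hi,4),len(B),round(x),round(y),round(w),round(h),round(a)))
    print(k,c.round(3),*out)
E
python3 m.py
```

```text
counter z near -2.4958773567653843e-05 -0.00014771935692503557
small [0.428 0.212 0.004] (np.float64(0.0189), 141, 426, 212, 54, 56, 1) (np.float64(0.0171), 120, 424, 212, 57, 56, 29)
large [0.507 0.134 0.007] (np.float64(0.0191), 154, 507, 135, 80, 81, 1) (np.float64(0.0164), 93, 525, 120, 83, 33, 57)
medium [ 0.506 -0.165  0.005] (np.float64(0.0199), 103, 504, -165, 65, 66, 57) (np.float64(0.0164), 38, 522, -189, 41, 8, 42)
oblong [ 0.428 -0.09   0.004] (np.float64(0.018), 243, 428, -91, 88, 68, 83) (np.float64(0.0166), 342, 426, -92, 93, 70, 83)
jar [0.429 0.056 0.109] (np.float64(0.114), 465, 432, 57, 59, 59, 0) (np.float64(0.1109), 296, 429, 56, 61, 59, 87)
salt [ 0.503 -0.016  0.075] (np.float64(0.0796), 90, 507, -17, 22, 22, 47) (np.float64(0.0775), 67, 504, -18, 22, 24, 33)
drop [ 0.507 -0.304  0.079] (np.float64(0.1), 37, 511, -313, 12, 13, 33) (np.float64(0.099), 50, 508, -314, 13, 11, 10)
tin [ 0.424 -0.232  0.088] (np.float64(0.0891), 427, 424, -234, 43, 64, 29) (np.float64(0.0875), 498, 422, -236, 47, 64, 29)
bowl [0.445 0.385 0.011] (np.float64(0.058), 333, 441, 373, 115, 112, 45) (np.float64(0.0572), 224, 439, 373, 119, 112, 80)
red [ 0.617 -0.345  0.047] (np.float64(0.055), 321, 619, -346, 53, 55, 65)
```

Run:
```python
from h import *
c=cv2.imread('pics/top0.png'); cv2.imwrite('pics/topc.png',cv2.resize(c[180:320,190:510],None,fx=2.5,fy=2.5,interpolation=cv2.INTER_CUBIC))
```

```text
(no output)
```

View pics/topc.png

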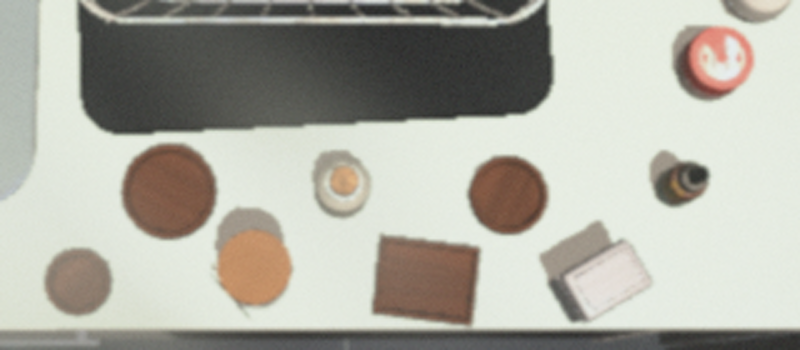

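The crop confirms the layout: all stands are empty, the tin is turned about +29° and the tray about -7°. Heights agree with the text to within a few mm. I'll check for tall obstacles before moving.

Run:
```python
from m import *
print('cams',[(-c['R'].T@c['t']).round(2) for c in (t,s,ld('wrist0.npz'))])
for lo,hi in ((.12,.3),(.3,.6),(.6,1.5)):
  for nm,P in (('T',PT),('S',PS)):
    Q=P[(P[:,0]>.3)&(P[:,0]<.8)&(abs(P[:,1])<.75)&(P[:,2]>lo)&(P[:,2]<hi)]
    for y0 in np.arange(-.75,.75,.15):
        q=Q[(Q[:,1]>=y0)&(Q[:,1]<y0+.15)]
        if len(q)>10: print(nm,lo,round(y0,2),len(q),'xmin',q[:,0].min().round(2),'z',q[:,2].min().round(2),q[:,2].max().round(2),'y',q[:,1].min().round(2),q[:,1].max().round(2))
```

```text
counter z near -2.4958773567653843e-05 -0.00014771935692503557
small [0.428 0.212 0.004] (np.float64(0.0189), 141, 426, 212, 54, 56, 1) (np.float64(0.0171), 120, 424, 212, 57, 56, 29)
large [0.507 0.134 0.007] (np.float64(0.0191), 154, 507, 135, 80, 81, 1) (np.float64(0.0164), 93, 525, 120, 83, 33, 57)
medium [ 0.506 -0.165  0.005] (np.float64(0.0199), 103, 504, -165, 65, 66, 57) (np.float64(0.0164), 38, 522, -189, 41, 8, 42)
oblong [ 0.428 -0.09   0.004] (np.float64(0.018), 243, 428, -91, 88, 68, 83) (np.float64(0.0166), 342, 426, -92, 93, 70, 83)
jar [0.429 0.056 0.109] (np.float64(0.114), 465, 432, 57, 59, 59, 0) (np.float64(0.1109), 296, 429, 56, 61, 59, 87)
salt [ 0.503 -0.016  0.075] (np.float64(0.0796), 90, 507, -17, 22, 22, 47) (np.float64(0.0775), 67, 504, -18, 22, 24, 33)
drop [ 0.507 -0.304  0.079] (np.float64(0.1), 37, 511, -313, 12, 13, 33) (np.float64(0.099), 50, 508, -314, 13, 11, 10)
tin [ 0.424 -0.232  0.088] (np.float64(0.0891), 427, 424, -234, 43, 64, 29) (np.float64(0.0875), 498, 422, -236, 47, 64, 29)
bowl [0.445 0.385 0.011] (np.float64(0.058), 333, 441, 373, 11
[... 526 characters left out ...]
0.6
S 0.12 -0.6 8721 xmin 0.3 z 0.12 0.3 y -0.6 -0.51
S 0.12 0.15 20 xmin 0.75 z 0.12 0.13 y 0.21 0.22
S 0.12 0.45 135 xmin 0.78 z 0.22 0.3 y 0.52 0.56
T 0.3 -0.6 5520 xmin 0.34 z 0.3 0.41 y -0.54 -0.5
T 0.3 -0.45 10941 xmin 0.61 z 0.56 0.6 y -0.42 -0.3
T 0.3 -0.3 13797 xmin 0.61 z 0.56 0.58 y -0.3 -0.15
T 0.3 -0.15 13846 xmin 0.61 z 0.55 0.58 y -0.15 -0.0
T 0.3 0.0 13925 xmin 0.61 z 0.56 0.58 y 0.0 0.15
T 0.3 0.15 7414 xmin 0.61 z 0.56 0.6 y 0.15 0.24
T 0.3 0.3 3994 xmin 0.7 z 0.55 0.6 y 0.3 0.44
S 0.3 -0.75 17264 xmin 0.33 z 0.3 0.51 y -0.68 -0.6
S 0.3 -0.6 20381 xmin 0.3 z 0.3 0.51 y -0.6 -0.51
T 0.6 0.15 6292 xmin 0.61 z 0.6 0.85 y 0.22 0.24
T 0.6 0.3 751 xmin 0.73 z 0.6 0.66 y 0.34 0.38
```

```bash
python3 -m jog '[[[1,1,-1,0,0],[1,1,-1,0,0],[1,1,-1,0,0],[1,1,-1,0,0],[1,1,-1,0,-1],[1,1,-1,0,-1],[1,1,-1,0,-1],[1,1,-1,0,-1],[1,1,-1,0,-1],[1,1,-1,0,-1],[1,1,-1,0,-1],[1,1,-1,0,-1]]]' 40
```

```text
clock: 1.65
tcp_pos: [0.4598, 0.3709, 0.2563]
tcp_rot: [3.142, -0.0, 2.153]
wrist_force: [0.6, -0.3, -0.9]
width: 1.001
grip_force: 0.0
```

```bash
python3 -m jog '[[[1,1,-1,0,-1],[1,1,-1,0,-1],[1,0.5,-1,0,-1],[1,0,-1,0,-1],[1,0,-1,0,-1],[1,0,-1,0,-1],[1,0,-1,0,-1],[1,0,-1,0,-0.35],[1,0,-1,0,0],[1,0,-1,0,0],[1,0,-1,0,0],[1,0,-1,0,0]]]' 40
python3 -m jog '[[[1,0,-1,0,0],[1,0,-1,0,0],[1,0,-1,0,0],[1,0,-1,0,0],[1,0,-1,0,0],[1,0,-1,0,0],[1,0,-1,0,0],[1,0,-1,0,0],[1,0,-1,0,0],[1,0,-1,0,0],[1,0,-1,0,0],[1,0,-1,0,0]]]' 40
python3 -m jog '[[[1,0,-1,0,0],[1,0,-1,0,0],[1,0,-1,0,0],[1,0,-1,0,0],[1,0,-1,0,0],[1,0,-1,0,0],[1,0,-0.5,0,0],[1,0,0,0,0],[1,0,0,0,0]]]' 40
python3 - <<'E'
from h import *
o=get_obs();print(o['qpos'].round(2),o['tcp_pos'])
c=cam('wrist','w1.png'); P=cloud(c)[c['range_z']>0]
def band(x,y,r,lo,hi):
    d=np.hypot(P[:,0]-x,P[:,1]-y);B=P[(d<r)&(P[:,2]>lo)&(P[:,2]<hi)]
    if len(B)>5: print(len(B),cv2.minAreaRect((B[:,:2]*1000).astype(np.float32)))
band(.509,-.313,.03,.092,.106); band(.509,-.313,.03,.04,.058)
E
```

```text
clock: 3.15
tcp_pos: [0.5085, 0.1308, 0.2563]
tcp_rot: [3.142, -0.0, 1.571]
wrist_force: [0.1, -0.3, 0.4]
width: 1.0
grip_force: 0.0
clock: 4.65
tcp_pos: [0.5082, -0.1091, 0.2563]
tcp_rot: [3.142, -0.0, 1.571]
wrist_force: [0.1, -0.6, 0.5]
width: 0.999
grip_force: 0.0
clock: 5.78
tcp_pos: [0.5086, -0.2369, 0.2562]
tcp_rot: [-3.141, -0.001, 1.572]
wrist_force: [0.1, 0.3, 0.4]
width: 1.006
grip_force: 0.0
[ 0.13  0.53  0.39  1.78 -0.25  0.89  0.63] [ 0.50855664 -0.23688628  0.25617309]
314 ((511.37451171875, -313.11627197265625), (13.252570152282715, 13.997796058654785), 38.941368103027344)
350 ((511.22467041015625, -305.7774353027344), (34.380401611328125, 19.973731994628906), 4.4822678565979)
```

View pics/w1.png

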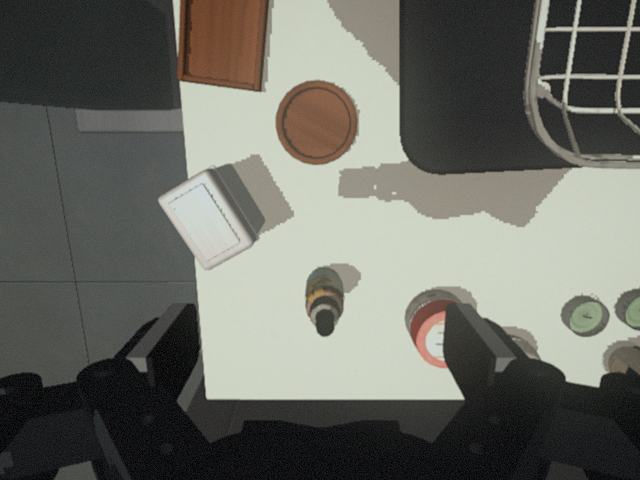

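The wrist view shows the dropper at (325,305), with clear space between the tin and the red pot. The wrist measurement puts its axis at (511,-313) mm, in line with the other views. I'll approach and grip it.

```bash
python3 -m jog '[[[1,0.1,-1,0,0],[1,0,-1,0,0],[1,0,-1,0,0],[1,0,-0.8,-1,0],[1,0,0,-1,0],[1,0,0,-1,0],[1,0,0,-1,0],[1,0,0,-1,0],[1,0,0,-1,0],[1,0,0,-1,0],[1,0,0,-1,0]]]' 40
python3 -m jog '[[[1,0,0,-0.9,0],[1,0,0,-0.9,0],[1,0,0,0,0],[1,0,0,0,0]]]' 40
python3 -m jog '[[[0,0,0,0,0],[-0.4,0,0,0,0],[-1,0,0,0,0],[-1,0,0,0,0],[-1,0,0,0,0],[-1,0,0,0,0],[-1,0,0,0,0],[-1,0,0,0,0]]]' 40
```

```text
clock: 7.2
tcp_pos: [0.5095, -0.3141, 0.0941]
tcp_rot: [-3.14, -0.001, 1.57]
wrist_force: [0.5, 0.2, 0.2]
width: 0.999
grip_force: 0.0
clock: 7.7
tcp_pos: [0.5107, -0.3141, 0.0606]
tcp_rot: [3.141, 0.0, 1.571]
wrist_force: [-0.7, -0.4, -0.3]
width: 1.004
grip_force: 0.0
clock: 8.7
tcp_pos: [0.5108, -0.3139, 0.0609]
tcp_rot: [3.141, 0.0, 1.571]
wrist_force: [-0.1, 1.1, 5.4]
width: 0.36
grip_force: 39.6
```

```bash
python3 -m jog '[[[-1,0,0,0.4,0],[-1,0,0,0.8,0],[-1,0,0,1,0],[-1,0,0,1,0],[-1,0,0,1,0],[-1,0,0,1,0],[-1,0,0,1,0],[-1,0,0,0.5,0],[-1,0,0.5,0,0],[-1,0,1,0,0],[-1,0,1,0,0],[-1,0,1,0,0]]]' 40
python3 -m jog '[[[-1,0,1,0,0],[-1,0,1,0,0],[-1,0,1,0,0],[-1,0,1,0,0],[-1,0,1,0,0],[-1,0,1,0,0],[-1,0,1,0,0],[-1,0,1,0,0],[-1,0,1,0,0],[-1,0,1,0,0],[-1,0,1,0,0],[-1,0,1,0,0]]]' 40
python3 -m jog '[[[-1,0,1,0,0],[-1,0,1,0,0],[-1,0,1,0,0],[-1,-0.8,1,0,0],[-1,-1,1,0,0],[-1,-1,1,0,0],[-1,-1,1,0,0],[-1,-0.4,1,0,0],[-1,0,1,0,0],[-1,0,0.8,0,0],[-1,0,0,0,0],[-1,0,0,0,0]]]' 40
python3 - <<'E'
from h import *
c=cam('wrist','w2.png'); cam('top','t2.png'); P=cloud(c)[c['range_z']>0]
o=get_obs(); print(o['tcp_pos'],o['qpos'].round(2))
def band(P,x,y,r,lo,hi):
    d=np.hypot(P[:,0]-x,P[:,1]-y);B=P[(d<r)&(P[:,2]>lo)&(P[:,2]<hi)]
    if len(B)>5: print(len(B),cv2.minAreaRect((B[:,:2]*1000).astype(np.float32)))
band(P,.425,.212,.045,.010,.022)
E
```

```text
clock: 10.2
tcp_pos: [0.5103, -0.2414, 0.1938]
tcp_rot: [-3.141, -0.001, 1.572]
wrist_force: [0.1, -0.1, -0.4]
width: 0.36
grip_force: 39.7
clock: 11.7
tcp_pos: [0.5102, -0.0024, 0.1944]
tcp_rot: [3.141, -0.0, 1.571]
wrist_force: [0.4, -0.1, -1.3]
width: 0.356
grip_force: 39.7
clock: 13.2
tcp_pos: [0.4264, 0.1914, 0.1943]
tcp_rot: [-3.142, 0.001, 1.57]
wrist_force: [-0.1, -0.4, 0.2]
width: 0.364
grip_force: 39.7
[0.42650862 0.19123869 0.19431196] [-0.78  0.5   0.42  2.09 -0.35  0.62 -0.12]
1883 ((427.3020324707031, 212.60740661621094), (57.346275329589844, 56.78691864013672), 1.635895013809204)
```

View pics/w2.png

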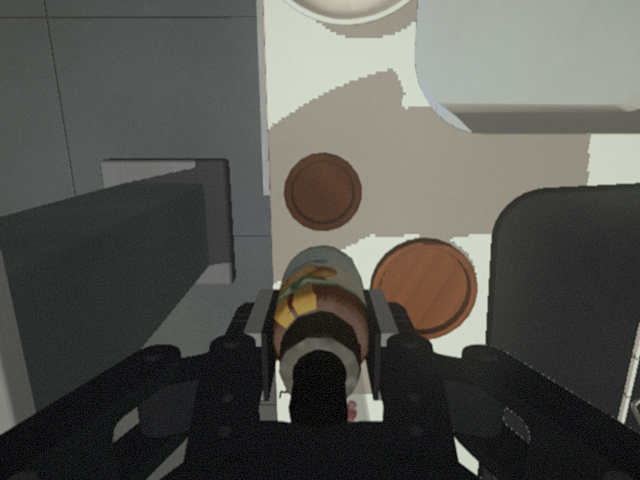

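The wrist view shows the dropper held upright between the pads. The small stand is ahead at (323,191), which works out to (426,212) mm. I need +20.5 mm in y, then down 128 mm, slowly at the end.

```bash
python3 -m jog '[[[-1,0,0.6,0,0],[-1,0,0.43,0,0],[-1,0,0,-1,0],[-1,0,0,-1,0],[-1,0,0,-1,0],[-1,0,0,-1,0],[-1,0,0,-1,0],[-1,0,0,-0.8,0],[-1,0,0,0,0],[-1,0,0,0,0]]]' 40
python3 -m jog '[[[-1,0,0,-0.2,0],[-1,0,0,-0.2,0],[-1,0,0,-0.1,0],[-1,0,0,0,0],[-1,0,0,0,0]]]' 40
```

```text
clock: 14.55
tcp_pos: [0.4268, 0.2132, 0.0787]
tcp_rot: [3.141, -0.0, 1.571]
wrist_force: [0.5, 0.5, -0.6]
width: 0.361
grip_force: 39.7
clock: 15.18
tcp_pos: [0.4265, 0.2128, 0.0683]
tcp_rot: [3.142, -0.0, 1.571]
wrist_force: [1.0, 0.3, 0.1]
width: 0.362
grip_force: 39.7
```

```bash
python3 -m jog '[[[-1,0,0,-0.06,0],[-1,0,0,0,0],[-1,0,0,0,0]]]' 40; python3 -m jog '[[[-1,0,0,-0.06,0],[-1,0,0,0,0],[-1,0,0,0,0]]]' 40; python3 -m jog '[[[-1,0,0,-0.05,0],[-1,0,0,0,0],[-1,0,0,0,0]]]' 40
```

```text
clock: 15.55
tcp_pos: [0.4265, 0.2128, 0.0671]
tcp_rot: [-3.142, -0.0, 1.571]
wrist_force: [-0.0, -0.5, -0.2]
width: 0.357
grip_force: 39.7
clock: 15.92
tcp_pos: [0.4266, 0.2128, 0.0659]
tcp_rot: [3.141, -0.0, 1.571]
wrist_force: [0.3, 0.0, -0.6]
width: 0.362
grip_force: 39.8
clock: 16.3
tcp_pos: [0.4266, 0.2129, 0.0658]
tcp_rot: [3.141, -0.001, 1.571]
wrist_force: [-0.9, -1.5, 11.0]
width: 0.362
grip_force: 40.7
```

Contact is felt (11 N). Release, rise, and go to the salt pot.

```bash
python3 -m jog '[[[-0.1,0,0,0,0],[0.2,0,0,0,0],[1,0,0,0,0],[1,0,0,0,0],[1,0,0,0.5,0],[1,0,0,1,0],[1,0,0,1,0],[1,0,0,1,0],[1,0,0,1,0],[1,0,0,1,0],[1,0,0,0.5,0]]]' 40
python3 -m jog '[[[1,1,-1,0,0],[1,1,-1,0,0],[1,1,-1,0,0],[1,1,-1,0,0],[1,0,-1,0,0],[1,0,-1,0,0],[1,0,-1,0,0],[1,0,-0.5,0,0],[1,0,0,0,0],[1,0,0,0,0]]]' 40
python3 - <<'E'
from h import *
c=cam('wrist','w3.png'); T=cam('top','t3.png')
o=get_obs(); print(o['tcp_pos'])
def band(c,x,y,r,lo,hi):
    P=cloud(c)[c['range_z']>0]
    d=np.hypot(P[:,0]-x,P[:,1]-y);B=P[(d<r)&(P[:,2]>lo)&(P[:,2]<hi)]
    if len(B)>5: print(len(B),B[:,2].max(),cv2.minAreaRect((B[:,:2]*1000).astype(np.float32)))
band(T,.426,.212,.03,.098,.12);band(c,.505,-.017,.04,.071,.09);band(c,.505,-.017,.04,.02,.05)
a=T['img'][200:320,190:510];b=c['img'];cv2.imwrite('pics/m3.png',np.vstack([cv2.resize(a,(640,240)),cv2.resize(b,(640,480))[:340]])[:,:,::-1])
E
```

```text
clock: 17.68
tcp_pos: [0.4268, 0.213, 0.1863]
tcp_rot: [3.14, -0.001, 1.571]
wrist_force: [0.5, 0.9, -0.3]
width: 0.999
grip_force: 0.0
clock: 18.92
tcp_pos: [0.5065, 0.0638, 0.1849]
tcp_rot: [-3.141, -0.001, 1.572]
wrist_force: [-0.2, 0.0, 0.8]
width: 0.996
grip_force: 0.0
[0.50640625 0.063828   0.1848385 ]
1210 0.07982388753275266 ((508.4687805175781, -16.997764587402344), (24.17569923400879, 24.51695442199707), 0.8812769055366516)
1072 0.04998729392057506 ((507.8440856933594, -2.0585241317749023), (46.187843322753906, 17.837961196899414), 1.0807602405548096)
```

View pics/m3.png

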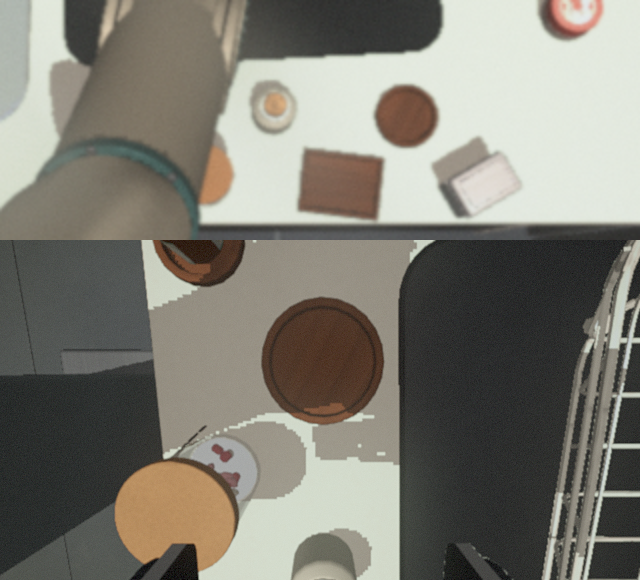

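The wrist view shows the salt pot at the bottom (323,570 in the montage) and the dropper inside the small stand at the top. The pot's axis is at (508,-17) mm. I'll go there.

```bash
python3 -m jog '[[[1,0.05,-1,0,0],[1,0,-1,0,0],[1,0,-1,0,0],[1,0,-1,0,0],[1,0,0,-1,0],[1,0,0,-1,0],[1,0,0,-1,0],[1,0,0,-1,0],[1,0,0,-1,0],[1,0,0,-0.9,0],[1,0,0,-0.9,0],[1,0,0,0,0]]]' 40
python3 -m jog '[[[0.6,0,0,0,0],[0.2,0,0,0,0],[-1,0,0,0,0],[-1,0,0,0,0],[-1,0,0,0,0],[-1,0,0,0,0],[-1,0,0,0,0]]]' 40
```

```text
clock: 20.52
tcp_pos: [0.5068, -0.0166, 0.0479]
tcp_rot: [-3.139, -0.0, 1.571]
wrist_force: [0.5, -0.0, -0.3]
width: 0.997
grip_force: 0.0
clock: 21.4
tcp_pos: [0.5081, -0.0171, 0.05]
tcp_rot: [3.14, -0.0, 1.571]
wrist_force: [-0.1, -0.3, 5.5]
width: 0.552
grip_force: 40.8
```

```bash
python3 -m jog '[[[-1,0,0,0.5,0],[-1,0,0,1,0],[-1,0,0,1,0],[-1,0,0,1,0],[-1,0,-0.5,0.5,0],[-1,-0.1,-1,0,0],[-1,0,-1,0,0],[-1,0,-1,0,0],[-1,0,-1,0,0],[-1,0,-1,0,0],[-1,0,-1,0,0],[-1,0,-0.9,0,0]]]' 40
python3 -m jog '[[[-1,0,0,0,0],[-1,0,0,0,0]]]' 40
python3 - <<'E'
from h import *
S=cam('scene','s4.png');T=cam('top');o=get_obs(); print(o['tcp_pos'])
for c in (T,S):
    P=cloud(c)[c['range_z']>0]
    d=np.hypot(P[:,0]-.505,P[:,1]+.165);B=P[(d<.05)&(P[:,2]>.009)&(P[:,2]<.025)]
    print(len(B),cv2.minAreaRect((B[:,:2]*1000).astype(np.float32)) if len(B)>5 else 0)
E
```

```text
clock: 22.9
tcp_pos: [0.505, -0.1667, 0.1289]
tcp_rot: [-3.141, 0.0, 1.57]
wrist_force: [0.4, -0.3, -0.9]
width: 0.545
grip_force: 41.6
clock: 23.15
tcp_pos: [0.5053, -0.1644, 0.1287]
tcp_rot: [-3.141, -0.001, 1.571]
wrist_force: [-0.5, -0.8, -1.9]
width: 0.545
grip_force: 41.6
[ 0.50545719 -0.16397838  0.12878962]
0 0
41 ((522.7948608398438, -187.95689392089844), (42.08384704589844, 7.589983940124512), 42.47733688354492)
```

View pics/s4.png

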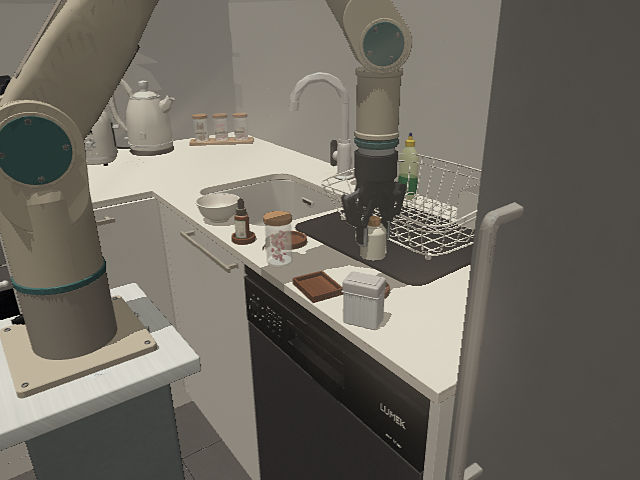

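The scene view shows the dropper upright in the small stand at (242,222), and the salt pot held upright at (374,240) over the medium stand. I'll lower it.

```bash
python3 -m jog '[[[-1,0,0,-1,0],[-1,0,0,-1,0],[-1,0,0,-0.9,0],[-1,0,0,-0.4,0],[-1,0,0,-0.2,0],[-1,0,0,0,0],[-1,0,0,0,0]]]' 40
python3 -m jog '[[[-1,0,0,-0.05,0],[-1,0,0,0,0],[-1,0,0,0,0]]]' 40;python3 -m jog '[[[-1,0,0,-0.05,0],[-1,0,0,0,0],[-1,0,0,0,0]]]' 40
```

```text
clock: 24.12
tcp_pos: [0.5058, -0.1653, 0.0594]
tcp_rot: [3.141, 0.0, 1.571]
wrist_force: [0.4, 0.1, -2.2]
width: 0.546
grip_force: 41.6
clock: 24.5
tcp_pos: [0.5055, -0.1652, 0.058]
tcp_rot: [3.141, -0.0, 1.571]
wrist_force: [0.2, -0.4, -1.8]
width: 0.545
grip_force: 41.6
clock: 24.88
tcp_pos: [0.5054, -0.1652, 0.0569]
tcp_rot: [-3.141, -0.0, 1.571]
wrist_force: [0.8, -0.0, -1.3]
width: 0.549
grip_force: 41.6
```

```bash
python3 -m jog '[[[-1,0,0,-0.05,0],[-1,0,0,0,0],[-1,0,0,0,0]]]' 40
python3 -m jog '[[[-1,0,0,-0.05,0],[-1,0,0,0,0],[-1,0,0,0,0]]]' 40;python3 -m jog '[[[-1,0,0,-0.04,0],[-1,0,0,0,0],[-1,0,0,0,0]]]' 40
```

```text
clock: 25.25
tcp_pos: [0.5055, -0.1652, 0.0559]
tcp_rot: [-3.142, -0.0, 1.571]
wrist_force: [0.3, 1.1, -1.9]
width: 0.547
grip_force: 41.6
clock: 25.62
tcp_pos: [0.5055, -0.1652, 0.055]
tcp_rot: [3.141, 0.0, 1.571]
wrist_force: [-0.6, -0.1, 1.7]
width: 0.551
grip_force: 41.8
clock: 26.0
tcp_pos: [0.5055, -0.1652, 0.055]
tcp_rot: [3.141, -0.0, 1.571]
wrist_force: [-0.9, -0.4, 8.3]
width: 0.541
grip_force: 42.6
```

Contact at the expected height. Release and go to the jar.

```bash
python3 -m jog '[[[0.25,0,0,0,0],[0.5,0,0,0,0],[1,0,0,0,0],[1,0,0,0,0],[1,0,0,0.5,0],[1,0,0,1,0],[1,0,0,1,0],[1,0,0,1,0],[1,0,0,1,0],[1,0,0,1,0],[1,0,0,1,0]]]' 40
python3 -m jog '[[[1,0,1,0.5,0],[1,0,1,0,0],[1,0,1,0,0],[1,0,1,0,0],[1,0,1,0,0],[1,0,1,0,0],[1,0,1,0,0],[1,-0.7,1,0,0],[1,-1,1,0,0],[1,-1,1,0,0],[1,-1,1,0,0],[1,0,1,0,0]]]' 40
python3 -m jog '[[[1,0,1,0,0],[1,0,1,0,0],[1,0,1,0,0],[1,0,0,0,0],[1,0,0,0,0]]]' 40
python3 - <<'E'
from h import *
c=cam('wrist','w5.png'); T=cam('top','t5.png')
o=get_obs(); print(o['tcp_pos'])
def band(c,x,y,r,lo,hi):
    P=cloud(c)[c['range_z']>0]
    d=np.hypot(P[:,0]-x,P[:,1]-y);B=P[(d<r)&(P[:,2]>lo)&(P[:,2]<hi)]
    if len(B)>5: print(len(B),B[:,2].max(),cv2.minAreaRect((B[:,:2]*1000).astype(np.float32)))
band(c,.431,.056,.045,.102,.12);band(c,.507,.135,.055,.009,.025);band(T,.505,-.165,.03,.074,.09);band(c,.426,.212,.03,.098,.11)
a=T['img'][200:320,190:510];b=c['img'];cv2.imwrite('pics/m5.png',np.vstack([cv2.resize(a,(640,240)),b[120:]])[:,:,::-1])
E
```

```text
clock: 27.38
tcp_pos: [0.5054, -0.1652, 0.1854]
tcp_rot: [3.141, -0.0, 1.571]
wrist_force: [0.3, -1.1, 0.1]
width: 1.0
grip_force: 0.0
clock: 28.88
tcp_pos: [0.4296, 0.0753, 0.1947]
tcp_rot: [-3.14, -0.001, 1.571]
wrist_force: [0.5, -0.1, -0.6]
width: 1.003
grip_force: 0.0
clock: 29.5
tcp_pos: [0.4314, 0.1339, 0.1944]
tcp_rot: [3.141, 0.0, 1.57]
wrist_force: [-0.3, -0.2, 0.1]
width: 0.998
grip_force: 0.0
[0.43146067 0.13371524 0.19430158]
7865 0.11270898953223343 ((431.857421875, 59.311302185058594), (60.37183380126953, 56.12501907348633), 14.662315368652344)
3034 0.01801123681182559 ((509.9910583496094, 132.2560577392578), (83.47384643554688, 90.92758178710938), 55.63457107543945)
113 0.08792765476251764 ((504.75482177734375, -164.4971466064453), (23.328344345092773, 23.875110626220703), 70.46129608154297)
673 0.10989640816965787 ((426.9890441894531, 212.86907958984375), (13.546747207641602, 13.60564136505127), 44.389949798583984)
```

View pics/m5.png

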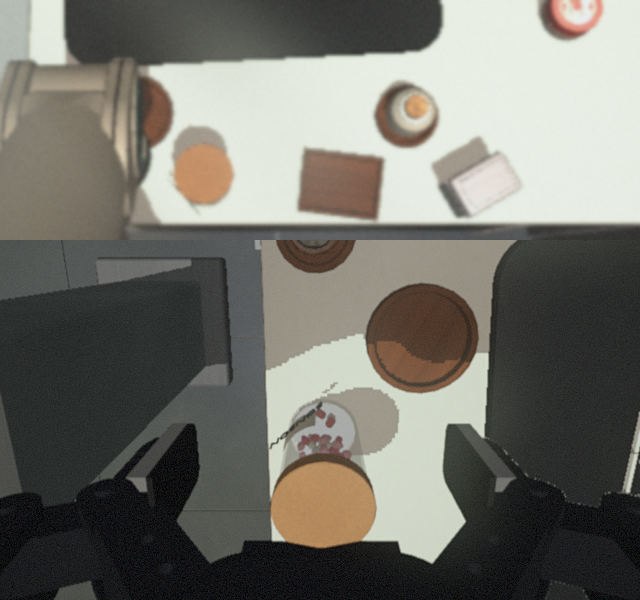

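The montage shows the salt pot sitting in the medium stand and the dropper in the small one, both centred. The jar lid is at (323,505) and clear of the fingers. Its axis is at (431.5,57) mm.

```bash
python3 -m jog '[[[1,0,-1,0,0],[1,0,-1,0,0],[1,0,-1,0,0],[1,0,-0.85,0,0],[1,0,0,-1,0],[1,0,0,-1,0],[1,0,0,-1,0],[1,0,0,-1,0],[1,0,0,-0.9,0],[1,0,0,-0.6,0],[1,0,0,0,0]]]' 45
python3 -m jog '[[[0.7,0,0,0,0],[0.4,0,0,0,0],[-1,0,0,0,0],[-1,0,0,0,0],[-1,0,0,0,0],[-1,0,0,0,0],[-1,0,0,0,0]]]' 45
```

```text
clock: 30.98
tcp_pos: [0.4311, 0.0572, 0.0836]
tcp_rot: [-3.14, 0.0, 1.57]
wrist_force: [-0.2, -0.3, -0.3]
width: 1.002
grip_force: 0.0
clock: 31.85
tcp_pos: [0.4321, 0.0579, 0.085]
tcp_rot: [3.14, -0.0, 1.571]
wrist_force: [0.8, -0.2, 5.1]
width: 0.692
grip_force: 46.8
```

```bash
python3 -m jog '[[[-1,0,0,0.5,0],[-1,0,0,1,0],[-1,0,0,1,0],[-1,0.8,0.9,0,0],[-1,1,1,0,0],[-1,1,1,0,0],[-1,1,1,0,0],[-1,0,0,0,0],[-1,0,0,0,0],[-1,0,0,0,0]]]' 45
python3 - <<'E'
from h import *
c=cam('wrist','w6.png'); S=cam('scene','s6.png'); print(get_obs()['tcp_pos'])
cv2.imwrite('pics/m6.png',np.hstack([S['img'][150:330,180:420],c['img'][::2,::2][:180]])[:,:,::-1])
E
```

```text
clock: 33.1
tcp_pos: [0.5065, 0.1349, 0.1342]
tcp_rot: [-3.14, 0.0, 1.57]
wrist_force: [0.8, 0.1, -2.4]
width: 0.698
grip_force: 49.3
[0.50694789 0.13510424 0.13423483]
```

View pics/m6.png

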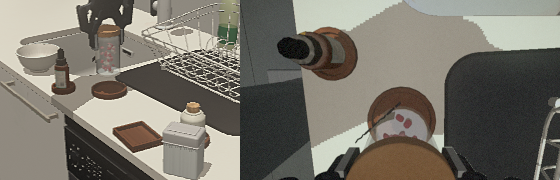

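The jar is held upright above the large stand, which sits directly under it at (403,105). I'll lower it.

```bash
python3 -m jog '[[[-1,0,0,-0.8,0],[-1,0,0,-0.8,0],[-1,0,0,-0.3,0],[-1,0,0,-0.1,0],[-1,0,0,0,0],[-1,0,0,0,0]]]' 45
python3 -m jog '[[[-1,0,0,-0.06,0],[-1,0,0,0,0],[-1,0,0,0,0]]]' 45
python3 -m jog '[[[-1,0,0,-0.05,0],[-1,0,0,0,0],[-1,0,0,0,0]]]' 45
python3 -m jog '[[[-1,0,0,-0.04,0],[-1,0,0,0,0],[-1,0,0,0,0]]]' 45
```

```text
clock: 33.95
tcp_pos: [0.5078, 0.1359, 0.0944]
tcp_rot: [3.141, -0.0, 1.571]
wrist_force: [-0.4, 0.6, -2.3]
width: 0.694
grip_force: 49.4
clock: 34.33
tcp_pos: [0.5075, 0.1358, 0.093]
tcp_rot: [3.141, -0.0, 1.571]
wrist_force: [0.5, -0.8, -3.3]
width: 0.696
grip_force: 49.4
clock: 34.7
tcp_pos: [0.5075, 0.1358, 0.0919]
tcp_rot: [-3.142, 0.0, 1.571]
wrist_force: [0.5, 0.5, -3.1]
width: 0.693
grip_force: 49.4
clock: 35.08
tcp_pos: [0.5075, 0.1358, 0.0911]
tcp_rot: [3.142, -0.0, 1.571]
wrist_force: [-0.3, 0.3, -3.1]
width: 0.693
grip_force: 49.4
```

```bash
python3 -m jog '[[[-1,0,0,-0.04,0],[-1,0,0,0,0],[-1,0,0,0,0]]]' 45
python3 -m jog '[[[-1,0,0,-0.03,0],[-1,0,0,0,0],[-1,0,0,0,0]]]' 45
```

```text
clock: 35.45
tcp_pos: [0.5074, 0.1358, 0.0903]
tcp_rot: [-3.142, -0.0, 1.571]
wrist_force: [1.2, 0.0, -3.2]
width: 0.689
grip_force: 49.4
clock: 35.83
tcp_pos: [0.5076, 0.1358, 0.0901]
tcp_rot: [3.141, -0.0, 1.571]
wrist_force: [-0.2, -0.5, 4.3]
width: 0.69
grip_force: 49.2
```

Contact at the floor height. Release and move to view the tin.

```bash
python3 -m jog '[[[0.55,0,0,0,0],[0.75,0,0,0,0],[1,0,0,0,0],[1,0,0,0,0],[1,0,0,0.5,0],[1,0,0,1,0],[1,0,0,1,0],[1,0,0,1,0],[1,0,0,1,0],[1,0,0,1,0]]]' 40
python3 -m jog '[[[1,0,-1,0.5,0],[1,0,-1,0,0],[1,0,-1,0,0],[1,-0.2,-1,0,0],[1,-1,-1,0,0],[1,-1,-1,0,0],[1,-1,-1,0,0],[1,-1,-1,0,0],[1,0,-1,0,0],[1,0,-1,0,0],[1,0,-1,0,0],[1,0,-1,0,0]]]' 40
python3 -m jog '[[[1,0,-1,0,0],[1,0,-1,0,0],[1,0,-0.5,0,0],[1,0,0,0,0],[1,0,0,0,0]]]' 40
python3 - <<'E'
from h import *
c=cam('wrist','w7.png'); T=cam('top'); S=cam('scene'); print(get_obs()['tcp_pos'])
def band(c,x,y,r,lo,hi):
    P=cloud(c)[c['range_z']>0]
    d=np.hypot(P[:,0]-x,P[:,1]-y);B=P[(d<r)&(P[:,2]>lo)&(P[:,2]<hi)]
    if len(B)>5: print(len(B),B[:,2].max(),cv2.minAreaRect((B[:,:2]*1000).astype(np.float32)))
band(c,.423,-.235,.045,.080,.1);band(c,.427,-.091,.06,.009,.025)
band(T,.507,.136,.04,.105,.12);band(S,.507,.136,.04,.1,.12)
E
```

```text
clock: 37.08
tcp_pos: [0.5074, 0.1358, 0.2011]
tcp_rot: [3.141, -0.0, 1.571]
wrist_force: [0.4, -0.8, -0.9]
width: 0.997
grip_force: 0.0
clock: 38.58
tcp_pos: [0.4223, -0.1058, 0.2094]
tcp_rot: [-3.14, -0.0, 1.569]
wrist_force: [-0.4, -0.4, 0.8]
width: 0.998
grip_force: 0.0
clock: 39.2
tcp_pos: [0.4232, -0.1535, 0.2095]
tcp_rot: [-3.141, -0.001, 1.571]
wrist_force: [0.1, 0.3, 0.7]
width: 1.004
grip_force: 0.0
[ 0.42345736 -0.15342294  0.20964408]
5783 0.08965651081337402 ((424.0357666015625, -235.18434143066406), (45.3853759765625, 65.09431457519531), 29.353361129760742)
3004 0.01852528126785562 ((428.66009521484375, -91.6190185546875), (88.24842834472656, 68.21527099609375), 82.67847442626953)
703 0.11997759468737065 ((507.14410400390625, 134.8223114013672), (59.90364456176758, 59.2200813293457), 2.3425803184509277)
318 0.11762756769880149 ((503.3726806640625, 134.00241088867188), (58.6153564453125, 60.118011474609375), 26.64617156982422)
```

View pics/w7.png

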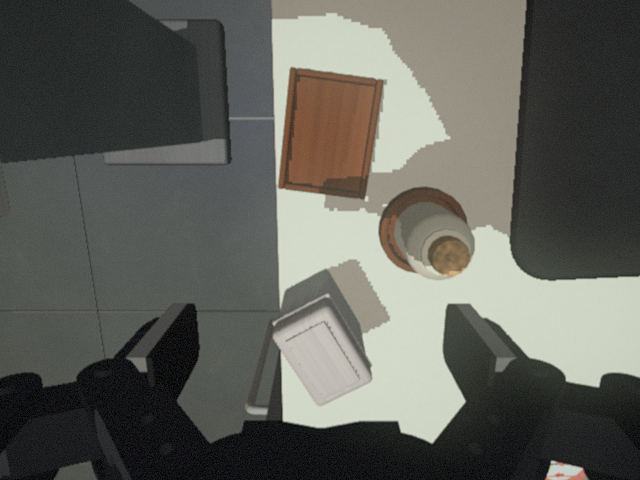

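The wrist view shows the tin at (322,350) and the tray at (331,132). They measure as tin (424,-235) mm at +29.4° and tray (428.5,-91.5) mm at -7.3°. I need a +0.512 rad turn and -81.5 mm in y, then down 140 mm.

```bash
python3 -m jog '[[[1,0,-1,0,1],[1,0,-1,0,1],[1,0,-1,0,1],[1,0,-1,0,1],[1,0,-0.1,0,1],[1,0,0,0,1],[1,0,0,0,0.4],[1,0,0,-1,0],[1,0,0,-1,0],[1,0,0,-1,0],[1,0,0,0,0],[1,0,0,0,0]]]' 45
python3 -m jog '[[[1,0,0,-1,0],[1,0,0,-1,0],[1,0,0,-1,0],[1,0,0,-0.95,0],[1,0,0,0,0],[1,0,0,0,0]]]' 45
python3 -m jog '[[[0.4,0,0,0,0],[0.1,0,0,0,0],[-1,0,0,0,0],[-1,0,0,0,0],[-1,0,0,0,0],[-1,0,0,0,0],[-1,0,0,0,0]]]' 45
```

```text
clock: 40.85
tcp_pos: [0.4238, -0.2363, 0.1502]
tcp_rot: [3.141, 0.001, 2.083]
wrist_force: [0.0, 0.7, -0.1]
width: 1.0
grip_force: 0.0
clock: 41.6
tcp_pos: [0.4241, -0.2365, 0.0717]
tcp_rot: [3.141, 0.001, 2.083]
wrist_force: [-0.8, -0.1, -0.1]
width: 0.999
grip_force: 0.0
clock: 42.48
tcp_pos: [0.4239, -0.2363, 0.0714]
tcp_rot: [3.141, 0.001, 2.083]
wrist_force: [-0.2, 0.6, 5.4]
width: 0.517
grip_force: 45.2
```

```bash
python3 -m jog '[[[-1,0,0,0.5,0],[-1,0,0,1,0],[-1,0,0,1,0],[-1,0,0,1,0],[-1,0,0,0.5,0],[-1,0.2,0.2,0,-1],[-1,0,1,0,-1],[-1,0,1,0,-1],[-1,0,1,0,-1],[-1,0,1,0,-1],[-1,0,1,0,-1],[-1,0,1,0,-1]]]' 45
python3 -m jog '[[[-1,0,1,0,-1],[-1,0,0,0,0],[-1,0,0,0,0],[-1,0,0,0,0]]]' 45
python3 - <<'E'
from h import *
c=cam('wrist','w8.png'); S=cam('scene','s8.png');T=cam('top'); print(get_obs()['tcp_pos'])
cv2.imwrite('pics/m8.png',np.hstack([S['img'][180:340,220:460],c['img'][::2,::2][60:220]])[:,:,::-1])
def band(c,x,y,r,lo,hi):
    P=cloud(c)[c['range_z']>0]
    d=np.hypot(P[:,0]-x,P[:,1]-y);B=P[(d<r)&(P[:,2]>lo)&(P[:,2]<hi)]
    if len(B)>5: print(len(B),B[:,2].max(),cv2.minAreaRect((B[:,:2]*1000).astype(np.float32)))
band(c,.427,-.091,.06,.009,.025); band(S,.427,-.091,.06,.09,.13);band(c,.427,-.091,.045,.085,.13)
E
```

```text
clock: 43.98
tcp_pos: [0.4272, -0.1114, 0.1507]
tcp_rot: [-3.141, -0.0, 1.52]
wrist_force: [0.1, 0.1, -1.1]
width: 0.523
grip_force: 46.2
clock: 44.48
tcp_pos: [0.4275, -0.0932, 0.1508]
tcp_rot: [3.141, 0.0, 1.442]
wrist_force: [0.7, 0.9, -1.6]
width: 0.522
grip_force: 46.2
[ 0.42742553 -0.09285356  0.15076173]
1811 0.017998652598734413 ((431.7632751464844, -67.50857543945312), (39.67845916748047, 68.08831787109375), 82.59709167480469)
640 0.1298726786153718 ((410.4665222167969, -99.962890625), (35.67454528808594, 73.55274963378906), 25.687458038330078)
2282 0.12998970251548037 ((431.6036071777344, -62.429344177246094), (1.8111039400100708, 40.84164810180664), 82.59278869628906)
```

View pics/m8.png

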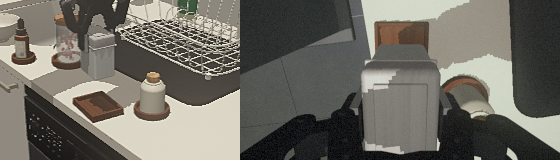

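The tin is held upright over the tray. Its end face and the tray edge are parallel (82.6° each). I'll correct by +2 mm in y and +1 mm in x, then lower it.

```bash
python3 -m jog '[[[-1,0.05,0.1,-0.5,0],[-1,0,0,-1,0],[-1,0,0,-1,0],[-1,0,0,-0.7,0],[-1,0,0,-0.3,0],[-1,0,0,0,0],[-1,0,0,0,0]]]' 45
python3 -m jog '[[[-1,0,0,-0.06,0],[-1,0,0,0,0],[-1,0,0,0,0]]]' 45
python3 -m jog '[[[-1,0,0,-0.04,0],[-1,0,0,0,0],[-1,0,0,0,0]]]' 45
python3 -m jog '[[[-1,0,0,-0.04,0],[-1,0,0,0,0],[-1,0,0,0,0]]]' 45
```

```text
clock: 45.5
tcp_pos: [0.4287, -0.0903, 0.081]
tcp_rot: [3.141, 0.0, 1.443]
wrist_force: [0.1, -0.9, -2.3]
width: 0.523
grip_force: 46.2
clock: 45.88
tcp_pos: [0.4286, -0.0902, 0.0796]
tcp_rot: [3.141, 0.0, 1.443]
wrist_force: [0.3, 0.3, -1.5]
width: 0.521
grip_force: 46.2
clock: 46.25
tcp_pos: [0.4284, -0.0902, 0.0787]
tcp_rot: [-3.142, -0.0, 1.443]
wrist_force: [0.9, -0.8, -1.2]
width: 0.522
grip_force: 46.2
clock: 46.62
tcp_pos: [0.4285, -0.0902, 0.0779]
tcp_rot: [3.142, -0.0, 1.443]
wrist_force: [-0.6, 0.1, -2.4]
width: 0.524
grip_force: 46.2
```

```bash
python3 -m jog '[[[-1,0,0,-0.04,0],[-1,0,0,0,0],[-1,0,0,0,0]]]' 45
python3 -m jog '[[[-1,0,0,-0.04,0],[-1,0,0,0,0],[-1,0,0,0,0]]]' 45
python3 -m jog '[[[-1,0,0,-0.03,0],[-1,0,0,0,0],[-1,0,0,0,0]]]' 45
```

```text
clock: 47.0
tcp_pos: [0.4285, -0.0902, 0.0771]
tcp_rot: [-3.142, -0.0, 1.443]
wrist_force: [0.2, 0.3, -1.3]
width: 0.522
grip_force: 46.2
clock: 47.38
tcp_pos: [0.4285, -0.0902, 0.0764]
tcp_rot: [3.141, -0.0, 1.443]
wrist_force: [0.3, -0.4, 0.2]
width: 0.521
grip_force: 46.3
clock: 47.75
tcp_pos: [0.4285, -0.0902, 0.0763]
tcp_rot: [3.141, -0.001, 1.443]
wrist_force: [-0.9, 1.3, 9.2]
width: 0.522
grip_force: 47.2
```

```bash
python3 -m jog '[[[0.25,0,0,0,0],[0.5,0,0,0,0],[1,0,0,0,0],[1,0,0,0,0],[1,0,0,0.5,0],[1,0,0,1,0],[1,0,0,1,0],[1,0,0,1,0],[1,0,0,1,0],[1,0,0,1,0],[1,0,0,1,0],[1,0,0,1,0]]]' 45
python3 -m jog '[[[1,0,1,1,0],[1,0,1,1,0],[1,0,1,0,0],[1,0,1,0,0],[1,0,0,0,0],[1,0,0,0,0]]]' 45
python3 - <<'E'
from h import *
c=cam('wrist','w9.png'); S=cam('scene','s9.png');T=cam('top'); print(get_obs()['tcp_pos'])
def band(n,c,x,y,r,lo,hi):
    P=cloud(c)[c['range_z']>0]
    d=np.hypot(P[:,0]-x,P[:,1]-y);B=P[(d<r)&(P[:,2]>lo)&(P[:,2]<hi)]
    if len(B)>5: print(n,len(B),np.percentile(B[:,2],98).round(4),cv2.minAreaRect((B[:,:2]*1000).astype(np.float32)))
for n,cc in (('S',S),('T',T),('W',c)):
    band(n+'tin',cc,.428,-.091,.045,.084,.11); band(n+'jar',cc,.507,.136,.04,.105,.125)
    band(n+'salt',cc,.505,-.165,.03,.076,.09); band(n+'drop',cc,.427,.212,.02,.1,.115)
    band(n+'bowl',cc,.440,.373,.075,.05,.07); band(n+'red',cc,.619,-.346,.045,.045,.065)
cv2.imwrite('pics/m9.png',np.vstack([cv2.resize(S['img'][170:340,190:450],(640,418)),np.hstack([T['img'][200:320,190:510],c['img'][::2,::2][:120]])[:, :640]])[:580,:,::-1])
E
```

```text
clock: 49.25
tcp_pos: [0.4282, -0.0901, 0.227]
tcp_rot: [3.141, -0.0, 1.443]
wrist_force: [0.1, -0.4, -0.8]
width: 0.998
grip_force: 0.0
clock: 50.0
tcp_pos: [0.4283, -0.011, 0.266]
tcp_rot: [3.141, 0.0, 1.442]
wrist_force: [-0.8, -1.0, -0.6]
width: 0.999
grip_force: 0.0
[ 0.42839999 -0.01115336  0.26582988]
Stin 395 0.093 ((425.6124572753906, -92.1005859375), (67.99964141845703, 46.97801208496094), 84.34151458740234)
Sjar 288 0.1165 ((504.195068359375, 133.11126708984375), (63.98199462890625, 59.34071731567383), 40.65734100341797)
Ssalt 89 0.0836 ((502.083984375, -165.1875), (24.648452758789062, 25.135597229003906), 27.625009536743164)
Sdrop 21 0.1073 ((423.77587890625, 210.33262634277344), (12.006343841552734, 14.031481742858887), 71.28457641601562)
Sbowl 241 0.058 ((438.57135009765625, 372.673828125), (116.79280853271484, 108.37268829345703), 47.94502258300781)
Ttin 239 0.0947 ((425.59185791015625, -109.70282745361328), (25.56806755065918, 45.715850830078125), 76.27442169189453)
Tjar 706 0.1187 ((506.8112487792969, 135.039794921875), (59.37931823730469, 59.47216033935547), 0.09529756009578705)
Tsalt 101 0.0849 ((504.924072265625, -164.62965393066406), (23.680206298828125, 22.670604705810547), 47.85015106201172)
Tdrop 34 0.1085 ((426.4544677734375, 213.01431274414062), (12.043375968933105, 12.378456115722656), 40.39753723144531)
Tbowl 397 0.0606 ((440.71026611328125, 372.6148986816406), (113.97002410888672, 112.52373504638672), 46.13975524902344)
Tred 505 0.0549 ((620.071533203125, -347.2302551269531), (54.862247467041016, 56.365867614746094), 57.93155288696289)
Wtin 4295 0.0938 ((429.3999328613281, -89.61065673828125), (65.20052337646484, 44.933631896972656), 83.0132064819336)
Wjar 2159 0.1174 ((504.40472412109375, 112.69849395751953), (17.1428279876709, 53.77468490600586), 80.54281616210938)
Wsalt 685 0.0842 ((505.0166931152344, -164.6461944580078), (23.890972137451172, 24.19536590576172), 69.96148681640625)
```

View pics/m9.png

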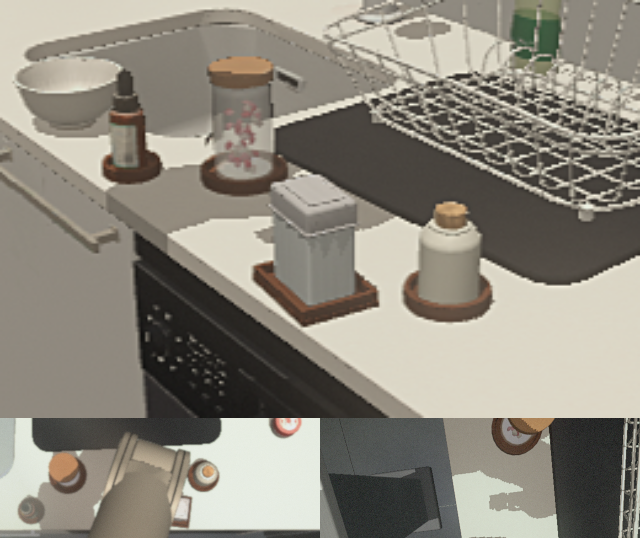

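All four are upright and seated in their stands: dropper (131,150), jar (243,150), tin (315,260), salt pot (448,270). Their tops are about 5 mm higher than at the start, the yaw matches the tray, and the bowl and red pot have not moved. I'll hand in.

```bash
python3 -c "
from station import finish_job
print(finish_job())"
```

```text
the job is handed in; nothing more can be done
None
```

All four things stand upright and flat in their own stands, each set down gently, with the bowl and red pot unmoved, and the job was handed in at about 50 s of the 109 s allowed.

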